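# Tamp the pumice lumps level in the annealing pan

### The job

Take the tamper by its handle and tamp the pumice lumps in the annealing pan down until none of them stands up over the pan's rim, then bear on the level bed with the tamper's foot at about 18 N, held steadily for two seconds, so that it is firm. The pumice crumbles if the foot is pressed with more than 40 N, so feel for the load; do not push the lumps with the fingers. Then stand the tamper upright on the bench again, clear of the pan, with every lump still in the pan, and leave the lamp, jar and wax block where they are.

Things in the scene. Friction and masses are not known exactly. Their poses are not given: they have to be found in the camera images.
- pan: round steel annealing pan on a low dark foot, fixed on the bench; 130 mm across outside, inside 118 mm at the floor, 124 mm at the rim. Origin: centre of its underside, on the bench; z up; inner floor 16 mm, rim 41 mm above the bench. In it ten loose off-white pumice lumps, 30 g each; three are perched on the others and stick up over the rim.
- tamper: hand tamper standing upright on its flat foot, 105 mm tall, about 0.3 kg: wooden handle of square section 24 x 24 mm (sides along x and y) from 34 to 105 mm height, brass ferrule 34 mm across at 26 to 34 mm, thin neck, steel foot. Origin: centre of the underside of the foot; z up along the handle.
- tamper_foot: the tamper's flat round steel foot, 46 mm across, 12 mm thick, rigid with the handle. Origin: centre of its underside (same point as the tamper's). Pressed and rubbed under 15 to 20 N, perched lumps push their neighbours aside and settle between them; the foot then rests at about 30 to 38 mm above the bench, on the lumps' rough tops.
- spirit_lamp: white glass spirit lamp with brass cap, 68 mm across, 80 mm tall, loose, near the pan. Origin: centre of its underside.
- flux_jar: small brown flux jar with a white cap, 35 mm across, 46 mm tall, loose, near the pan. Origin: centre of its underside.
- wax_block: milky block of casting wax with cut corners, 62 x 77 mm, 20 mm tall, loose, in front. Origin: centre of its underside.
- lump1_end_a (a point): one end of lump 1 (49 x 33 x 19 mm): a point inside it, on its long (y) axis at half its thickness, 4 mm in from the tip; z is its thin axis
- lump1_end_b (a point): the other end of lump 1 (49 x 33 x 19 mm): a point inside it, on its long (y) axis at half its thickness, 4 mm in from the tip
- lump2_end_a (a point): one end of lump 2 (49 x 33 x 19 mm): a point inside it, on its long (y) axis at half its thickness, 4 mm in from the tip; z is its thin axis
- lump2_end_b (a point): the other end of lump 2 (49 x 33 x 19 mm): a point inside it, on its long (y) axis at half its thickness, 4 mm in from the tip
- lump3_end_a (a point): one end of lump 3 (39 x 27 x 18 mm): a point inside it, on its long (y) axis at half its thickness, 4 mm in from the tip; z is its thin axis
- lump3_end_b (a point): the other end of lump 3 (39 x 27 x 18 mm): a point inside it, on its long (y) axis at half its thickness, 4 mm in from the tip
- lump4_mid (a point): middle of the small lump 4 (29 x 20 x 14 mm, long axis y, thin axis z)
- lump5_mid (a point): middle of the small lump 5 (30 x 18 x 14 mm, long axis y, thin axis z)
- lump6_mid (a point): middle of the small lump 6 (29 x 20 x 14 mm, long axis y, thin axis z)
- lump7_mid (a point): middle of the small lump 7 (30 x 18 x 14 mm, long axis y, thin axis z)
- lump8_end_a (a point): one end of lump 8 (39 x 27 x 18 mm): a point inside it, on its long (y) axis at half its thickness, 4 mm in from the tip; z is its thin axis
- lump8_end_b (a point): the other end of lump 8 (39 x 27 x 18 mm): a point inside it, on its long (y) axis at half its thickness, 4 mm in from the tip
- lump9_end_a (a point): one end of lump 9 (39 x 27 x 18 mm): a point inside it, on its long (y) axis at half its thickness, 4 mm in from the tip; z is its thin axis
- lump9_end_b (a point): the other end of lump 9 (39 x 27 x 18 mm): a point inside it, on its long (y) axis at half its thickness, 4 mm in from the tip
- lump10_end_a (a point): one end of lump 10 (39 x 27 x 18 mm): a point inside it, on its long (y) axis at half its thickness, 4 mm in from the tip; z is its thin axis
- lump10_end_b (a point): the other end of lump 10 (39 x 27 x 18 mm): a point inside it, on its long (y) axis at half its thickness, 4 mm in from the tip

How it is judged:
On the way, in this order (a step that is already met when the one before it is completed fails the run):
1. the tamper is lifted off the bench (height (world z) of tamper above 0.05 m), for 0.2 s.
2. with every lump down below the rim (same limits as at the end), the tamper's foot bears on the bed in the pan with over 12 N for a second (height (world z) of each of lump1_end_a, lump1_end_b, lump2_end_a, lump2_end_b, lump3_end_a, lump3_end_b, lump8_end_a, lump8_end_b, lump9_end_a, lump9_end_b, lump10_end_a, lump10_end_b below 0.036 m and height (world z) of each of lump4_mid, lump5_mid, lump6_mid, lump7_mid below 0.032 m and contact force between tamper_foot and anything else above 12 N and horizontal distance between tamper_foot and pan below 0.05 m and height (world z) of tamper_foot above 0.022 m), for 1 s.
At the end, for the whole second after the job is handed in: every lump lies in the pan, the end points of the six larger ones under 36 mm above the bench (rim: 41 mm), the middles of the four small ones under 32 mm; the tamper stands still on its foot on the bench, upright within 0.08 rad, its axis over 95 mm from the pan's centre (height (world z) of each of lump1_end_a, lump1_end_b, lump2_end_a, lump2_end_b, lump3_end_a, lump3_end_b, lump8_end_a, lump8_end_b, lump9_end_a, lump9_end_b, lump10_end_a, lump10_end_b below 0.036 m and height (world z) of each of lump4_mid, lump5_mid, lump6_mid, lump7_mid below 0.032 m and horizontal distance between each of lump1_end_a, lump1_end_b, lump2_end_a, lump2_end_b, lump3_end_a, lump3_end_b, lump4_mid, lump5_mid, lump6_mid, lump7_mid, lump8_end_a, lump8_end_b, lump9_end_a, lump9_end_b, lump10_end_a, lump10_end_b and pan below 0.066 m and height (world z) of tamper between -0.004 and 0.006 m and angle between tamper's own z axis and vertical below 0.08 rad and horizontal distance between tamper and pan above 0.095 m and linear speed of tamper below 0.02 m/s); the robot touches nothing.
It fails at once if the tamper's foot is pressed with more than 40 N (contact force between tamper_foot and anything else above 40 N).
It fails at once if the fingers reach down into the pan (horizontal distance between the grasp point and pan below 0.075 m and height (world z) of the grasp point below 0.055 m).
It fails at once if the spirit lamp, the flux jar or the wax block is moved by more than 15 mm (distance of any of spirit_lamp, flux_jar, wax_block from where it was at the start of the episode above 0.015 m).
It also fails if it takes over 72 s, if anything falls off the work surface, if the arm or the gripper's body presses on something with over 40 N, if the wrist force passes 120 N, or if a joint passes its speed limit or range.

### The arm

A 7-joint arm with a two-finger parallel gripper is mounted at the origin on a cart in front of the work surface, level with it; the furniture and walls round the work are solid. World frame = base frame: x ahead of the robot, y to its left, z up, the work surface at z = 0. Lengths are in m, angles in rad, forces in N, time in s.
With the tool pointing down it reaches from about 0.35 to 0.775 m from the base axis. Payload 3.1 kg.
Tool frame: the origin (TCP) lies at the very end of the fingers, on their centre line; the grasp point (between the pads) lies 19 mm behind it (robot.pinch_z is the distance from the TCP to the grasp point, in m); z points along the fingers, y is the direction in which the jaws open and shut (so a half turn about z gives the same grasp; the last joint's range is limited). The gripper opens to 85 mm and grips with 20 to 120 N. Pads are 22 mm wide; open, the fingers measure 114 mm over their backs; the gripper's body (76 mm by 85 mm) begins 54 mm behind the grasp point. The pads swing forward as they close: fully open they stand 13 mm farther back than shut.
Start: joints at [-1.297, 0.311, 0.014, 1.512, -0.004, 1.319, -0.027], TCP at [0.171, 0.523, 0.231] pointing down, gripper open.
Joint ranges: [-2.7, 2.7], [-0.3, 1.91], [-1.27, 1.3], [0.12, 2.57], [-1.44, 4.58], [0.2, 2.03], [-3.05, 3.05]. Speed limits (rad/s): [2.79, 2.79, 3.14, 3.14, 3.14, 3.14, 3.14].

### API

Orientations are given as a unit quaternion [w, x, y, z].
In Python, from rig import monitor, imaging, ticket, robot gives the robot as it stands.
- The arm moves only by the tool arm_command, never from a script. Its argument "plan" is a list of rows, each a list of 7 numbers: the turn, a rotation vector about the tool's x, y, z in degrees, then the shift along the tool's x, y, z in m, then the closure in counts, from 0 (fully open) to 255 (shut). A call has 1 to 20 rows; each row shifts and turns the commanded pose from where the row before left it, along the tool's axes as they then stand; what a row does not reach is not made up. A row lasts 1/8 s, in which the tool goes at most 62.5 mm and 10.7 degrees, less where a joint would pass 70% of its speed; a pose out of reach is approached as far as the arm can. A call with a gripper value outside its range is refused whole. The fingers move at their own pace and stop on an object; "grip_force" is the grip in N (left out, the last holds). Time passes only in rows, so rows that do not move let the fingers close. It gives the time, the measured TCP pose, the force and the opening at its end, in the units of the state.
- monitor.state(): the state, without advancing time (a new reading comes with each control period).
- imaging.camera(name): name is "side" or "top"; returns (picture, depth): 420x560x3 uint8, red, green, blue; 420x560 float32, m along the optical axis (not along the pixel's ray), 0 where there is no reading.
- imaging.get_calibration(name): a dict with "fx", "fy", "cx", "cy" (pixels), "origin" and "rotation" of the camera in the world. Camera axes: x right, y up, looking along -z (the intrinsics and any distortion apply to the point x, -y, -z); pixel columns grow to the right and rows downward; lengths in m; the calibration is good to about 2 mm. A picture is of the moment at which its call begins. get_calibration takes no time and is no camera call.
- ticket.hand_in(): hands the job in, once; it reports no verdict.
The state is a dict: "time_s": time; "joint_pos": joint angles; "dq": joint speeds; "joint_torque": joint torques, N m; "tool_pos": TCP position; "ee_rot": TCP orientation; "force": force on the tool from outside, world axes, zero at the start; "moment": the same for the moment, N m; "gripper_width": opening from 0.0 (shut) to 1.0 (fully open).
Only numpy, scipy, OpenCV 4.12 (cv2) and the standard library are available. Lean on these libraries where they do the work, as an engineer would, in place of code of your own. Each camera call takes 0.05 s, during which the arm holds its last target.

## Working session

There is one attempt and no reset: what is moved stays moved. The work goes in short steps, Python scripts to look and compute and a tool call to move; the robot and the scene stay as the last step left them, time stands still between calls to the robot, and variables do not carry over. Pictures are saved under pics/ and viewed, and the job is handed in when it is done.

Besides the shell and the picture viewer there is one more tool, called after "Request:" in YAML: its name, and indented under it one key for each argument. arm_command: Moves the arm, as the interface text tells. Its arguments: {"type":"object","properties":{"plan":{"type":"array"},"grip_force":{"type":"number"}},"required":["plan"]}

```bash
mkdir -p pics; ls; python3 - <<'E'
from rig import monitor, imaging, ticket, robot
import cv2,numpy as np
print(monitor.state()); print(robot.pinch_z)
for n in("top","side"):
    c=imaging.get_calibration(n);print(n,c)
    p,d=imaging.camera(n);np.savez(f"{n}0.npz",p=p,d=d);cv2.imwrite(f"pics/{n}0.png",p[...,::-1])
E
```

```text
pics
{'time_s': 0.0, 'joint_pos': array([-1.29669851,  0.31174645,  0.01400673,  1.51305409, -0.00443197,
        1.31920126, -0.02719546]), 'dq': array([-0.0001916 ,  0.00047926,  0.00074632,  0.00089199, -0.00050264,
        0.00235416,  0.00042105]), 'joint_torque': array([-3.81816255e-05, -3.79917169e+01,  1.45957433e-01, -2.30592334e+01,
        1.22040790e-02,  1.37503917e-02, -5.20195726e-06]), 'tool_pos': array([0.17057507, 0.52211305, 0.2302109 ]), 'ee_rot': array([-1.51846887e-04,  1.57214202e-01,  9.87563811e-01, -1.17932676e-03]), 'force': array([0.07870776, 0.63482429, 0.05043314]), 'moment': array([-0.02628092, -0.0082739 , -0.02906954]), 'gripper_width': 1.0007505259218947}
0.0187
top {'fx': 531.5555666858658, 'fy': 531.5555666858658, 'cx': 280.35640570046746, 'cy': 214.90173185522428, 'origin': array([ 0.3161998 , -0.00370631,  1.07297224]), 'rotation': array([-0.69441996, -0.05864347,  0.06780097,  0.71396421])}
side {'fx': 392.91744342251445, 'fy': 392.91744342251445, 'cx': 272.42429369248737, 'cy': 215.23459136645846, 'origin': array([0.42098521, 0.65467641, 0.59444128]), 'rotation': array([-0.05924602, -0.02293139,  0.42659734,  0.90220772])}
```

View pics/top0.png

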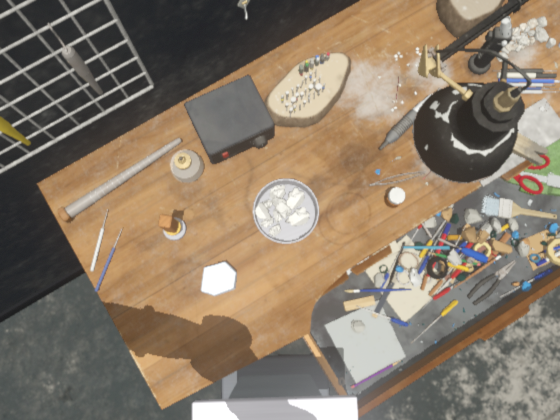

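View pics/side0.png

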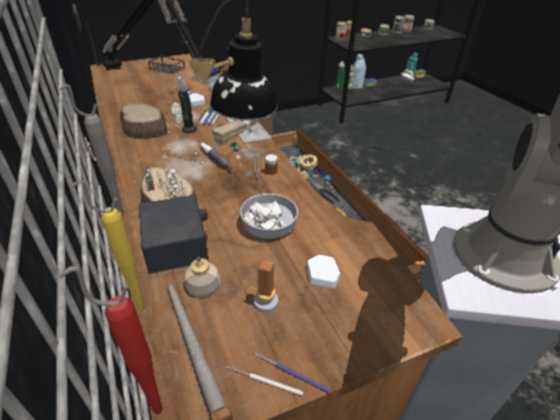

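```bash
cat > h.py <<'E'
from rig import monitor, imaging, ticket, robot
import cv2,numpy as np
from scipy.spatial.transform import Rotation as R
def rot(q): return R.from_quat([q[1],q[2],q[3],q[0]])
def cloud(n,d):
    c=imaging.get_calibration(n);v,u=np.mgrid[:d.shape[0],:d.shape[1]]
    P=np.stack([(u-c['cx'])/c['fx']*d,-(v-c['cy'])/c['fy']*d,-d],-1)
    W=rot(c['rotation']).apply(P.reshape(-1,3)).reshape(P.shape)+c['origin']
    W[d==0]=np.nan;return W
def proj(n,p):
    c=imaging.get_calibration(n);q=rot(c['rotation']).inv().apply(np.array(p)-c['origin'])
    return np.array([c['cx']+c['fx']*q[0]/-q[2],c['cy']-c['fy']*q[1]/-q[2]])
def snap(n,tag):
    p,d=imaging.camera(n);np.savez(f"{n}{tag}.npz",p=p,d=d);return p,d
def load(n,tag):
    z=np.load(f"{n}{tag}.npz");return z['p'],z['d']
def crop(p,u0,v0,u1,v1,s,name): cv2.imwrite(f"pics/{name}.png",cv2.resize(p[v0:v1,u0:u1,::-1],None,fx=s,fy=s,interpolation=cv2.INTER_CUBIC))
def st():
    s=monitor.state();print(round(s['time_s'],3),'pos',s['tool_pos'].round(4),'q',s['ee_rot'].round(4),'F',s['force'].round(2),'M',s['moment'].round(2),'w',round(s['gripper_width'],3),'j',s['joint_pos'].round(2))
    return s
E
python3 - <<'E'
from h import *
for n in("top","side"):
    p,d=load(n,0);W=cloud(n,d);np.set_printoptions(precision=4,suppress=True)
    print(n,proj(n,[.1706,.5221,.2302]))
    L=[(286,211),(172,230),(185,165),(396,197),(218,279),(130,300),(230,250)] if n=="top" else [(268,214),(266,280),(202,265),(271,162),(323,270),(300,330)]
    for u,v in L: print(u,v,W[v,u])
p,d=load("top",0);crop(p,130,130,430,310,2.6,"topc0")
p,d=load("side",0);crop(p,170,140,370,320,4,"sidec0")
E
```

```text
top [-74.0203 420.3164]
286 211 [ 0.5093 -0.0311  0.0465]
172 230 [0.4746 0.1886 0.0652]
185 165 [0.6042 0.1651 0.0595]
396 197 [ 0.5323 -0.2504  0.0433]
218 279 [0.3817 0.1061 0.0213]
130 300 [0.3464 0.2832 0.0003]
230 250 [ 0.4411  0.0838 -0.0034]
side [604.2806 493.9182]
268 214 [ 0.5112 -0.0152  0.0423]
266 280 [0.4844 0.2073 0.0786]
202 265 [0.6081 0.1738 0.0631]
271 162 [ 0.5333 -0.2362  0.0398]
323 270 [0.3838 0.1144 0.0186]
300 330 [ 0.4188  0.2442 -0.0017]
```

View pics/topc0.png

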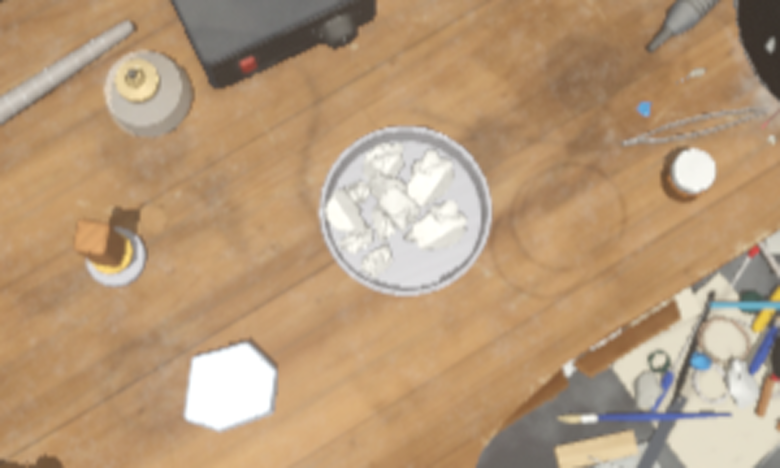

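View pics/sidec0.png

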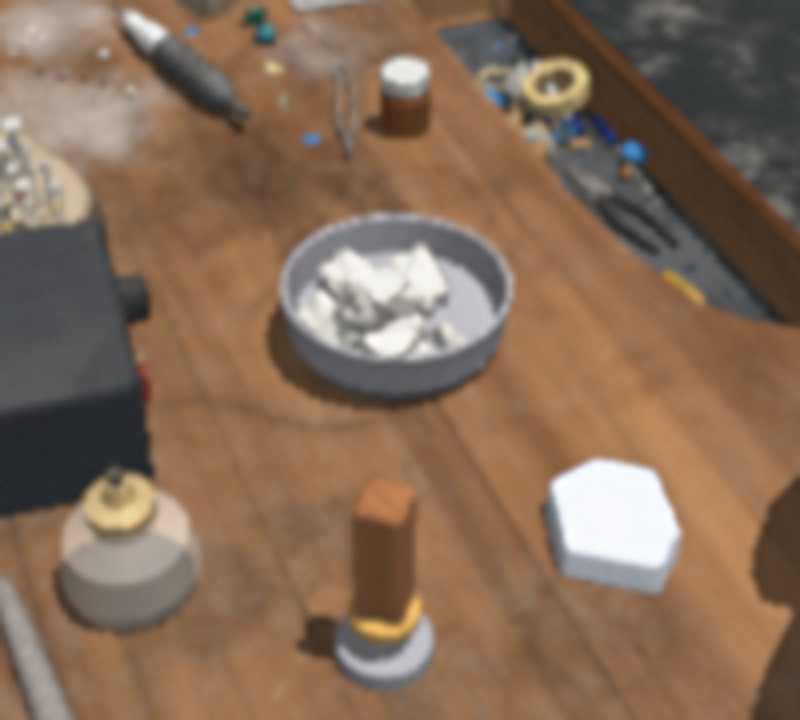

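```bash
python3 - <<'E'
from h import *
np.set_printoptions(precision=4,suppress=True)
for n in("top","side"):
    p,d=load(n,0);W=cloud(n,d)
    ok=np.isfinite(W[...,2])
    def sel(c,r,z0,z1): return W[ok&(np.hypot(W[...,0]-c[0],W[...,1]-c[1])<r)&(W[...,2]>z0)&(W[...,2]<z1)]
    # tamper handle top
    t=sel((.48,.2),.06,.085,.13); print(n,"tamper top",len(t), t.mean(0),t.min(0),t.max(0))
    (c,s,a)=cv2.minAreaRect((t[:,:2]*1000).astype(np.float32));print(c,s,a)
    f=sel((.48,.2),.06,.005,.016);print("foot",len(f),f[:,:2].min(0),f[:,:2].max(0))
    # pan rim: 
    r=sel((.51,-.025),.09,.036,.05); rr=np.hypot(*(r[:,:2]-[.51,-.025]).T)
    r=r[rr>.05]
    A=np.c_[2*r[:,:2],np.ones(len(r))];x=np.linalg.lstsq(A,(r[:,:2]**2).sum(1),rcond=None)[0]
    print("pan",x[:2],np.sqrt(x[2]+x[0]**2+x[1]**2),np.median(r[:,2]))
    l=sel((.61,.17),.06,.02,.12);print("lamp",l.mean(0),l.max(0))
    l=sel((.384,.11),.06,.012,.03);print("wax",l.mean(0),l.min(0),l.max(0))
    l=sel((.53,-.245),.04,.03,.08);print("jar",l.mean(0),l.max(0))
E
```

```text
top tamper top 192 [0.486  0.1931 0.1027] [0.4738 0.1815 0.0851] [0.4993 0.2075 0.1085]
(487.2118225097656, 194.62918090820312) (24.33376693725586, 24.40472412109375) 80.56692504882812
foot 177 [0.4327 0.1434] [0.5292 0.2394]
pan [ 0.5125 -0.031 ] 0.0630021504556189 0.04006780649776975
lamp [0.6124 0.1595 0.0482] [0.6586 0.1999 0.0885]
wax [0.3837 0.1065 0.019 ] [0.3528 0.0725 0.0121] [0.4173 0.1404 0.0264]
jar [ 0.5358 -0.2508  0.0434] [ 0.5523 -0.2356  0.0488]
side tamper top 242 [0.4861 0.1999 0.0993] [0.4742 0.1836 0.0851] [0.499  0.2088 0.1066]
(486.731201171875, 195.96498107910156) (24.70014190673828, 23.856609344482422) 82.06537628173828
foot 261 [0.4638 0.1782] [0.5093 0.2192]
pan [ 0.5115 -0.0307] 0.06301105272304436 0.03903716332585738
lamp [0.6215 0.1578 0.0483] [0.6609 0.2014 0.0852]
wax [0.3836 0.111  0.0181] [0.3517 0.0716 0.012 ] [0.4164 0.1412 0.0212]
jar [ 0.5355 -0.2468  0.0407] [ 0.5515 -0.2345  0.0465]
```

```bash
cat >> h.py <<'E'
def delta(p,yaw=None,q=None):
    """tool-frame shift and rotvec to reach TCP p with jaw-yaw deg, tool down"""
    s=monitor.state();Rc=rot(s['ee_rot']);print('shift tool',Rc.inv().apply(np.array(p)-s['tool_pos']).round(4))
    if yaw is not None:
        a=np.radians(yaw);y=np.array([np.cos(a),np.sin(a),0]);z=np.array([0,0,-1.]);x=np.cross(y,z)
        Rt=R.from_matrix(np.c_[x,y,z]);print('rotvec deg',np.degrees((Rc.inv()*Rt).as_rotvec()).round(2))
E
python3 -c "
from h import *
delta([.487,.195,.2],81.3)"
```

```text
shift tool [-0.4024 -0.2127  0.0308]
rotvec deg [-0.12 -0.01 -9.39]
```

Request:
arm_command:
  plan:
    - [0,0,-3.1,-0.0335,-0.0177,0.0026,0]
    - [0,0,-3.1,-0.0335,-0.0177,0.0026,0]
    - [0,0,-3.2,-0.0335,-0.0177,0.0026,0]
    - [0,0,0,-0.0335,-0.0177,0.0026,0]
    - [0,0,0,-0.0335,-0.0177,0.0026,0]
    - [0,0,0,-0.0335,-0.0177,0.0026,0]
    - [0,0,0,-0.0335,-0.0177,0.0026,0]
    - [0,0,0,-0.0335,-0.0177,0.0026,0]
    - [0,0,0,-0.0335,-0.0177,0.0026,0]
    - [0,0,0,-0.0335,-0.0177,0.0026,0]
  grip_force: 100

```text
time_s: 1.35
tool_pos: [0.4677, 0.2868, 0.2047]
ee_rot: [-0.0, 0.076, 0.997, -0.0]
force: [-0.3, 0.5, 0.7]
gripper_width: 0.997
```

```bash
python3 -c "
from h import *
st();delta([.487,.195,.15],81.3);delta([.487,.195,.063],81.3)"
```

```text
1.35 pos [0.4677 0.2868 0.2047] q [-4.000e-04  7.570e-02  9.971e-01 -3.000e-04] F [-0.34  0.49  0.72] M [ 0.01 -0.01  0.02] w 0.997 j [-0.74  0.33  0.21  1.57 -0.07  1.26  0.9 ]
shift tool [-0.033  -0.0878  0.0547]
rotvec deg [-0.03 -0.05  0.02]
shift tool [-0.0331 -0.0877  0.1417]
rotvec deg [-0.03 -0.05  0.02]
```

Request:
arm_command:
  plan:
    - [0,0,0,-0.011,-0.0293,0.01,0]
    - [0,0,0,-0.011,-0.0293,0.015,0]
    - [0,0,0,-0.011,-0.0292,0.015,0]
    - [0,0,0,0,0,0.0,0]
    - [0,0,0,0,0,0.0,0]

```text
time_s: 1.98
tool_pos: [0.4862, 0.197, 0.1653]
ee_rot: [-0.0, 0.075, 0.997, 0.0]
force: [0.6, 0.6, 0.2]
gripper_width: 1.0
```

```bash
python3 -c "
from h import *
st();delta([.487,.195,.063],81.3)
p,d=snap('side',1);crop(p,120,60,400,320,2.3,'side1')"
```

```text
1.975 pos [0.4862 0.197  0.1653] q [-2.000e-04  7.540e-02  9.972e-01  5.000e-04] F [0.55 0.64 0.16] M [ 0.04 -0.02 -0.02] w 1.0 j [-0.61  0.31  0.25  1.69 -0.08  1.15  1.08]
shift tool [-0.0011 -0.0019  0.1023]
rotvec deg [ 0.05 -0.03  0.05]
```

View pics/side1.png

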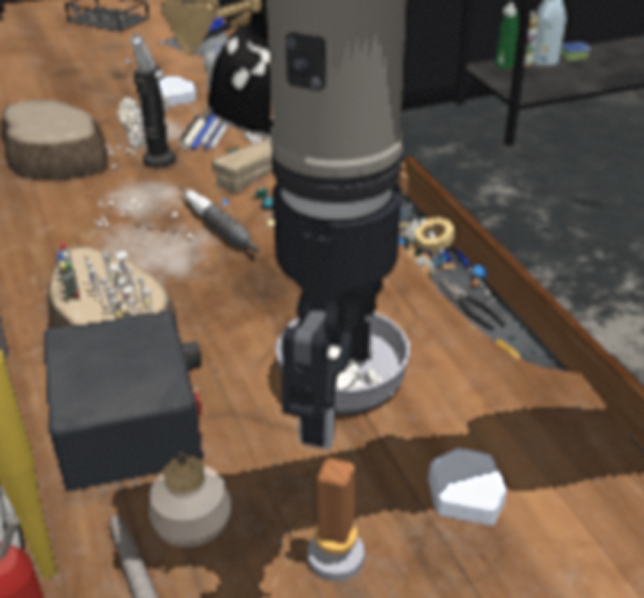

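The open gripper hangs over the tamper (handle top about (338,470) in the crop), jaws along y. I now descend and close.

Request:
arm_command:
  plan:
    - [0,0,0,-0.0011,-0.0019,0.02,0]
    - [0,0,0,0,0,0.02,0]
    - [0,0,0,0,0,0.02,0]
    - [0,0,0,0,0,0.02,0]
    - [0,0,0,0,0,0.02,0]
    - [0,0,0,0,0,0,0]
    - [0,0,0,0,0,0,100]
    - [0,0,0,0,0,0,200]
    - [0,0,0,0,0,0,255]
    - [0,0,0,0,0,0,255]
    - [0,0,0,0,0,0,255]
    - [0,0,0,0,0,0,255]
    - [0,0,0,0,0,0,255]
  grip_force: 100

```text
time_s: 3.65
tool_pos: [0.4881, 0.1939, 0.0661]
ee_rot: [0.001, 0.076, 0.997, 0.0]
force: [0.4, -1.8, 4.7]
gripper_width: 0.269
```

```bash
python3 -c "
from h import *
st()"
```

```text
3.65 pos [0.4881 0.1939 0.0661] q [8.000e-04 7.590e-02 9.971e-01 3.000e-04] F [ 0.43 -1.83  4.73] M [-0.15  0.09  0.01] w 0.269 j [-0.59  0.42  0.23  1.81 -0.12  0.92  1.11]
```

Request:
arm_command:
  plan:
    - [0,0,0,0,0,-0.01,255]
    - [0,0,0,0,0,-0.02,255]
    - [0,0,0,0,0,-0.025,255]
    - [0,0,0,0,0,-0.025,255]
    - [0,0,0,0,0,-0.01,255]
    - [0,0,0,0,0,0,255]
    - [0,0,0,0,0,0,255]
    - [0,0,0,0,0,0,255]

```text
time_s: 4.65
tool_pos: [0.4864, 0.1936, 0.1541]
ee_rot: [-0.001, 0.076, 0.997, -0.001]
force: [-0.7, 0.2, -3.0]
gripper_width: 0.265
```

```bash
python3 -c "
from h import *
st();delta([.512,-.031,.156],81.3)
p,d=snap('side',2);crop(p,170,60,400,320,2.3,'side2')"
```

```text
4.65 pos [0.4864 0.1936 0.1541] q [-1.100e-03  7.580e-02  9.971e-01 -6.000e-04] F [-0.69  0.22 -3.03] M [ 0.02 -0.    0.01] w 0.265 j [-0.61  0.32  0.25  1.71 -0.09  1.13  1.09]
shift tool [-0.0592 -0.2181 -0.0017]
rotvec deg [-0.08 -0.12  0.01]
```

View pics/side2.png

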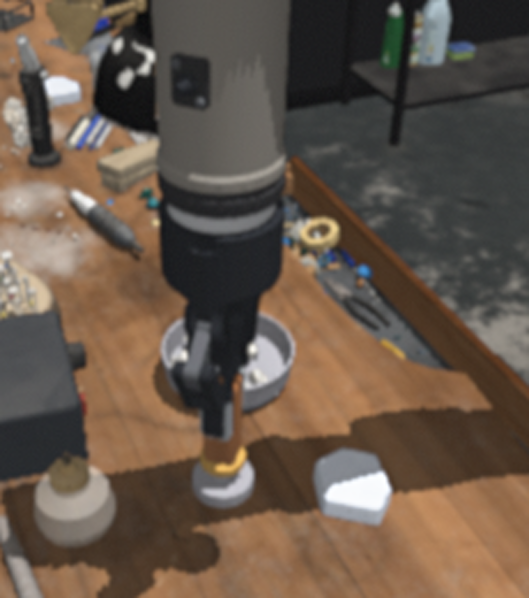

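Tamper is held, upright; its weight reads 3.0 N. I map the lump heights from the first pictures.

```bash
cat >> h.py <<'E'
PAN=np.array([.512,-.031])
def hmap(tag,names=("top","side"),step=8):
    acc={}
    for n in names:
        p,d=load(n,tag);W=cloud(n,d).reshape(-1,3);W=W[np.isfinite(W[:,2])]
        w=W.copy(); w[:,:2]-=PAN
        w=w[np.hypot(w[:,0],w[:,1])<.058]
        for x,y,z in w: acc.setdefault((round(x*1000/step),round(y*1000/step)),[]).append(z)
    k=56//step
    print('rows dx(mm) down from +; cols dy from + (left) to -')
    print('      '+' '.join(f'{j*step:4d}' for j in range(k,-k-1,-1)))
    for i in range(k,-k-1,-1):
        print(f'{i*step:4d}: '+' '.join((f'{np.max(acc[(i,j)])*1000:4.0f}' if (i,j) in acc else '   .') for j in range(k,-k-1,-1)))
E
python3 -c "
from h import *
hmap(0,('top',))
hmap(0,('side',))"
```

```text
rows dx(mm) down from +; cols dy from + (left) to -
        56   48   40   32   24   16    8    0   -8  -16  -24  -32  -40  -48  -56
  56:    .    .    .    .   27   30   27   24   19   18   17    .    .    .    .
  48:    .    .    .   30   34   32   35   30   19   31   32   19    .    .    .
  40:    .    .   19   31   36   36   35   31   30   33   35   37   26   17    .
  32:    .   17   19   20   43   35   31   22   35   36   36   37   24   19    .
  24:    .   24   29   27   54   52   50   43   35   35   36   33   19   20   16
  16:   43   43   33   28   49   53   51   49   34   34   33   21   21   20   19
   8:   47   48   40   21   28   48   52   52   48   31   28   33   31   18   20
   0:   45   47   44   35   27   47   50   50   48   32   34   33   34   28   17
  -8:   42   44   48   42   29   31   50   47   33   35   34   37   36   34   17
 -16:   40   43   42   40   29   33   28   33   31   35   37   37   34   25   21
 -24:   24   28   30   28   27   27   18   24   31   34   32   26   20   19   16
 -32:    .   19   27   27   31   29   18   20   19   21   20   19   19   18 
[... 895 characters left out ...]
29   44   49   50    .    .    .   30   27   17   14
   0:   42   44    .    .   40   46   49   48   45    .   28   31   30    .   20
  -8:   42   44   43    .   27   38   47   44   31   32   33   35   35   33    .
 -16:   38   40   41   39   26   27   35   32   34   33   32   34   33   15   32
 -24:    1   29   25   26   21   25   16   23   29   30   29   23   15   17   17
 -32:    .    4    2   28   28   27    .   17   16   16   16   16   17   19    .
 -40:    .   -3    3   27   27   15   16   16   16   18   17   17   18    .    .
 -48:    .    .    .    0    2    .   16   17   16   16   16   16    .    .    .
 -56:    .    .    .    .   -3   -1    .   16   16   17   16    .    .    .    .
```

```bash
python3 -c "
from h import *
delta([.524,-.023,.127],81.3)"
```

```text
shift tool [-0.0697 -0.2085  0.0274]
rotvec deg [-0.07 -0.1   0.01]
```

Request:
arm_command:
  plan:
    - [0,0,0,-0.006,-0.0185,0,255]
    - [0,0,0,-0.01,-0.03,0,255]
    - [0,0,0,-0.0145,-0.043,0,255]
    - [0,0,0,-0.0145,-0.043,0,255]
    - [0,0,0,-0.01,-0.03,0.002,255]
    - [0,0,0,-0.0087,-0.026,0.007,255]
    - [0,0,0,-0.006,-0.018,0.01,255]
    - [0,0,0,0,0,0.008,255]
    - [0,0,0,0,0,0,255]
    - [0,0,0,0,0,0,255]

```text
time_s: 5.95
tool_pos: [0.5248, -0.021, 0.1284]
ee_rot: [0.0, 0.074, 0.997, 0.0]
force: [0.5, -0.1, -2.4]
gripper_width: 0.27
```

```bash
python3 -c "
from h import *
s=st();print((s['tool_pos'][:2]-PAN)*1000)"
```

```text
5.95 pos [ 0.5248 -0.021   0.1284] q [1.000e-04 7.450e-02 9.972e-01 5.000e-04] F [ 0.5  -0.07 -2.44] M [ 0.01 -0.03  0.03] w 0.27 j [-0.27  0.35  0.35  1.74 -0.14  1.07  1.55]
[12.8312291  10.03723465]
```

Request:
arm_command:
  plan:
    - [0,0,0,0,0,0.004,255]
    - [0,0,0,0,0,0.003,255]
    - [0,0,0,0,0,0.001,255]
    - [0,0,0,0,0,0.001,255]

```text
time_s: 6.45
tool_pos: [0.5248, -0.0226, 0.1193]
ee_rot: [0.0, 0.076, 0.997, 0.0]
force: [0.3, 0.0, -1.3]
gripper_width: 0.269
```

Request:
arm_command:
  plan:
    - [0,0,0,0,0,0.001,255]
    - [0,0,0,0,0,0.001,255]

```text
time_s: 6.7
tool_pos: [0.5249, -0.0225, 0.1175]
ee_rot: [0.0, 0.076, 0.997, 0.0]
force: [-0.2, 0.2, -2.5]
gripper_width: 0.264
```

Request:
arm_command:
  plan:
    - [0,0,0,0,0,0.001,255]
    - [0,0,0,0,0,0.001,255]

```text
time_s: 6.95
tool_pos: [0.5261, -0.0223, 0.1162]
ee_rot: [0.002, 0.076, 0.997, 0.001]
force: [0.6, 1.2, 1.9]
gripper_width: 0.269
```

Request:
arm_command:
  plan:
    - [0,0,0,0,0,0.001,255]
    - [0,0,0,0,0,0.001,255]

```text
time_s: 7.2
tool_pos: [0.5267, -0.022, 0.1148]
ee_rot: [0.002, 0.076, 0.997, 0.001]
force: [1.2, 2.2, 8.9]
gripper_width: 0.269
```

Request:
arm_command:
  plan:
    - [0,0,0,0,0,0.001,255]
    - [0,0,0,0,0,0.001,255]

```text
time_s: 7.45
tool_pos: [0.5274, -0.022, 0.1143]
ee_rot: [0.003, 0.075, 0.997, 0.001]
force: [-1.1, 1.8, 14.7]
gripper_width: 0.264
```

Request:
arm_command:
  plan:
    - [0,0,0,0.003,0,0,255]
    - [0,0,0,0.003,0,0,255]
    - [0,0,0,0.003,0,0,255]
    - [0,0,0,0.003,0,0,255]

```text
time_s: 7.95
tool_pos: [0.5184, -0.0232, 0.1151]
ee_rot: [0.007, 0.076, 0.997, -0.001]
force: [4.3, -0.9, 12.3]
gripper_width: 0.272
```

Request:
arm_command:
  plan:
    - [0,0,0,0.003,-0.002,0,255]
    - [0,0,0,0.003,-0.002,0,255]
    - [0,0,0,0.003,-0.002,0,255]
    - [0,0,0,0.003,-0.002,0,255]

```text
time_s: 8.45
tool_pos: [0.506, -0.0249, 0.1163]
ee_rot: [0.007, 0.075, 0.997, 0.002]
force: [1.5, 5.7, 18.0]
gripper_width: 0.265
```

Request:
arm_command:
  plan:
    - [0,0,0,0,0.005,0,255]
    - [0,0,0,0,0.005,0,255]
    - [0,0,0,-0.005,0.002,0,255]
    - [0,0,0,-0.005,0,0,255]
    - [0,0,0,-0.005,0,0,255]
    - [0,0,0,-0.005,-0.003,0,255]
    - [0,0,0,0,-0.005,0,255]
    - [0,0,0,0,-0.005,0,255]

```text
time_s: 9.45
tool_pos: [0.5179, -0.0322, 0.1102]
ee_rot: [-0.002, 0.076, 0.997, -0.001]
force: [-0.6, -0.3, -3.4]
gripper_width: 0.268
```

Request:
arm_command:
  plan:
    - [0,0,0,0.005,-0.003,0,255]
    - [0,0,0,0.005,0,0,255]
    - [0,0,0,0.005,0,0,255]
    - [0,0,0,0.005,0,0,255]
    - [0,0,0,0.005,0.003,0,255]

```text
time_s: 10.07
tool_pos: [0.4943, -0.0272, 0.1114]
ee_rot: [0.0, 0.076, 0.997, -0.0]
force: [0.4, 0.2, -3.5]
gripper_width: 0.269
```

```bash
python3 -c "
from h import *
p,d=snap('side',3);crop(p,200,130,360,270,4,'side3')
p,d=snap('top',3);crop(p,200,130,360,270,4,'top3')"
```

```text
(no output)
```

View pics/side3.png

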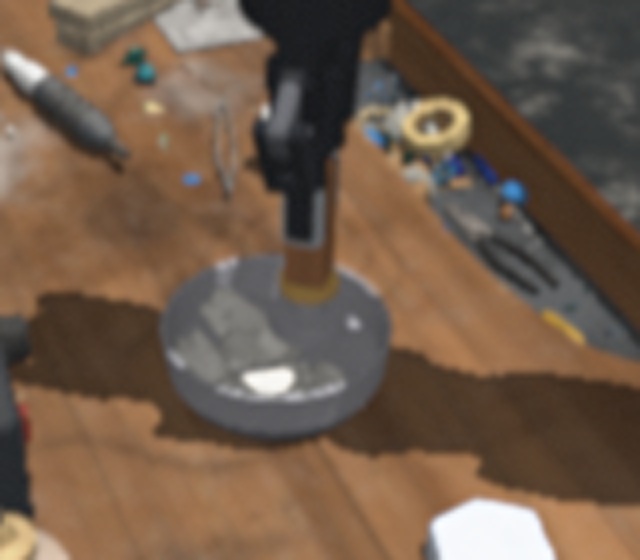

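View pics/top3.png

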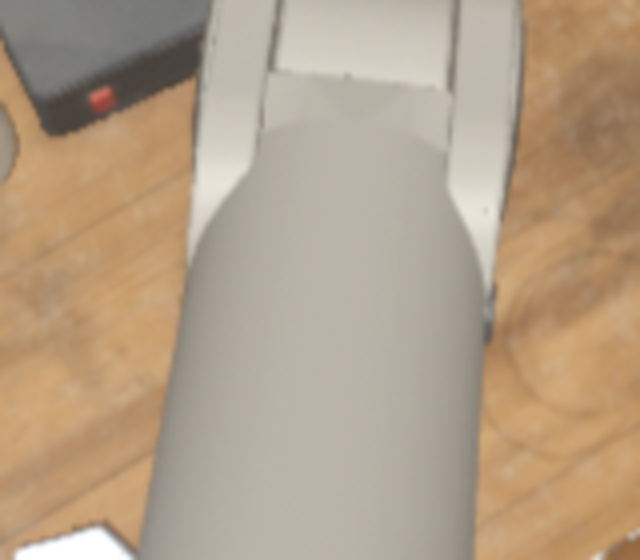

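```bash
python3 -c "
from h import *
hmap(3,('side',))"
```

```text
rows dx(mm) down from +; cols dy from + (left) to -
        56   48   40   32   24   16    8    0   -8  -16  -24  -32  -40  -48  -56
  56:    .    .    .    .   28    .   25   23   20   16    .    .    .    .    .
  48:    .    .   -1   28   28   31   31   32    .   29   29   15   22    .    .
  40:    .    .    0   29   33   33   33    .   27   33   33   35    .    .    .
  32:    .    3    2   21   29   36   15   15   32   32   35   35   31   38    .
  24:    1    3  471   44   42   42    .    .   32   33   33   32    .   15    .
  16:    6  472  471  380  436  436  435  284   31   33   31    .   15   18   16
   8:   46  472  463  435  436  354   40   41   28   29   30    .   15    .   26
   0:  184  473  446  434  293  218   78   57   56    .    .    .    .    .    .
  -8:  471  473  438  427  277  275   79   58    .    .    .    .    .    .    .
 -16:  474  474  437  417  277  273  273   21   15    .    .    .    .    .    .
 -24:  473  474  434  415  280  227   64  149  150    .    .    .    .    .    .
 -32:    .  464  436  437  219  216  222  219  216  165  163    .    .    .    .
 -40:    .    .  435  439  439  438  438  217  218   17   17  163  193    .    .
 -48:    .    .    .  438  439  439  439  439  438  438   17   17    .    .    .
 -56:    .    .    .    .  437  438  438  439  284   16    .    .    .    .    .
```

Request:
arm_command:
  plan:
    - [0,0,0,0,0,-0.008,255]
    - [0,0,0,0,0,-0.006,255]
    - [0,0,0,-0.01,0.006,0,255]
    - [0,0,0,-0.01,0.006,0,255]
    - [0,0,0,-0.01,0.005,0,255]
    - [0,0,0,0,0,0.005,255]
    - [0,0,0,0,0,0.003,255]
    - [0,0,0,0,0,0.002,255]

```text
time_s: 11.18
tool_pos: [0.5261, -0.0153, 0.1147]
ee_rot: [-0.001, 0.076, 0.997, -0.0]
force: [-0.3, 0.1, -2.6]
gripper_width: 0.27
```

Request:
arm_command:
  plan:
    - [0,0,0,0,0,0.001,255]
    - [0,0,0,0,0,0.001,255]
    - [0,0,0,0,0,0.001,255]

```text
time_s: 11.55
tool_pos: [0.527, -0.015, 0.1124]
ee_rot: [0.0, 0.076, 0.997, 0.0]
force: [-1.0, 0.8, -3.4]
gripper_width: 0.27
```

Request:
arm_command:
  plan:
    - [0,0,0,0,0,0.001,255]
    - [0,0,0,0,0,0.001,255]

```text
time_s: 11.8
tool_pos: [0.5269, -0.015, 0.1103]
ee_rot: [0.0, 0.076, 0.997, 0.0]
force: [0.1, -0.4, -3.2]
gripper_width: 0.267
```

Request:
arm_command:
  plan:
    - [0,0,0,0,0,0.001,255]
    - [0,0,0,0,0,0.001,255]
    - [0,0,0,0,0,0.001,255]

```text
time_s: 12.18
tool_pos: [0.5281, -0.0151, 0.1088]
ee_rot: [0.001, 0.076, 0.997, 0.0]
force: [-1.4, -0.1, 7.8]
gripper_width: 0.267
```

Request:
arm_command:
  plan:
    - [0,0,0,0,0,0.001,255]
    - [0,0,0,0,0,0.001,255]

```text
time_s: 12.42
tool_pos: [0.5287, -0.0153, 0.1083]
ee_rot: [0.002, 0.076, 0.997, 0.0]
force: [-2.9, -0.6, 16.1]
gripper_width: 0.267
```

Request:
arm_command:
  plan:
    - [0,0,0,0,0,0.001,255]
    - [0,0,0,0,0,0.001,255]

```text
time_s: 12.68
tool_pos: [0.5293, -0.0155, 0.1079]
ee_rot: [0.003, 0.076, 0.997, 0.0]
force: [-5.2, 0.1, 21.9]
gripper_width: 0.264
```

Request:
arm_command:
  plan:
    - [0,0,0,0.002,0,-0.001,255]
    - [0,0,0,0.004,0.002,0,255]
    - [0,0,0,0.004,0.002,0,255]
    - [0,0,0,0.002,0.004,0,255]
    - [0,0,0,-0.002,0.004,0,255]
    - [0,0,0,-0.004,0.002,0,255]

```text
time_s: 13.42
tool_pos: [0.5233, -0.0061, 0.106]
ee_rot: [0.001, 0.077, 0.997, -0.004]
force: [-3.0, -9.2, 9.1]
gripper_width: 0.271
```

Request:
arm_command:
  plan:
    - [0,0,0,-0.004,-0.002,0,255]
    - [0,0,0,-0.004,-0.004,0,255]
    - [0,0,0,0,-0.005,0,255]
    - [0,0,0,0.004,-0.004,0,255]
    - [0,0,0,0.005,0,0,255]

```text
time_s: 14.05
tool_pos: [0.5213, -0.0137, 0.1048]
ee_rot: [0.002, 0.075, 0.997, 0.001]
force: [3.5, 2.9, 1.0]
gripper_width: 0.269
```

Request:
arm_command:
  plan:
    - [0,0,0,0.002,0,0.001,255]
    - [0,0,0,0.004,0.002,0.001,255]
    - [0,0,0,0.004,0.002,0.001,255]
    - [0,0,0,0.002,0.004,0,255]
    - [0,0,0,-0.002,0.004,0,255]
    - [0,0,0,-0.004,0.002,0,255]

```text
time_s: 14.8
tool_pos: [0.5174, -0.0093, 0.103]
ee_rot: [0.002, 0.077, 0.997, -0.006]
force: [-1.2, -11.3, 7.0]
gripper_width: 0.267
```

Request:
arm_command:
  plan:
    - [0,0,0,-0.004,-0.002,0,255]
    - [0,0,0,-0.004,-0.004,0,255]
    - [0,0,0,0,-0.005,0,255]
    - [0,0,0,0.004,-0.004,0,255]
    - [0,0,0,0.005,0,0,255]

```text
time_s: 15.42
tool_pos: [0.5146, -0.0147, 0.1027]
ee_rot: [0.003, 0.076, 0.997, 0.0]
force: [3.7, 1.1, 4.4]
gripper_width: 0.268
```

Request:
arm_command:
  plan:
    - [0,0,0,0,0,-0.01,255]
    - [0,0,0,0,0,-0.01,255]
    - [0,0,0,0.003,0.009,0,255]
    - [0,0,0,0.003,0.009,0,255]
    - [0,0,0,0,0,0.002,255]
    - [0,0,0,0,0,0.002,255]
    - [0,0,0,0,0,0.001,255]

```text
time_s: 16.3
tool_pos: [0.5093, 0.0034, 0.1159]
ee_rot: [-0.0, 0.076, 0.997, -0.0]
force: [-0.5, -0.2, -2.9]
gripper_width: 0.27
```

```bash
python3 -c "
from h import *
s=st();print((s['tool_pos'][:2]-PAN)*1000)
p,d=snap('side',4);crop(p,200,130,360,270,4,'side4');hmap(4,('side',))"
```

```text
16.3 pos [0.5093 0.0034 0.1159] q [-3.000e-04  7.610e-02  9.971e-01 -3.000e-04] F [-0.52 -0.16 -2.86] M [-0.03  0.03 -0.01] w 0.27 j [-0.31  0.34  0.34  1.8  -0.13  1.03  1.5 ]
[-2.69769931 34.37099693]
rows dx(mm) down from +; cols dy from + (left) to -
        56   48   40   32   24   16    8    0   -8  -16  -24  -32  -40  -48  -56
  56:    .    .    .    .   29   28   24   25   17   15   15    .    .    .    .
  48:    .    .   -1   26   31   32   31   33    .   16   31   29    .    .    .
  40:    .    .   -0   28   34   33   34   17   26   31   31   34   34    .    .
  32:    .  428  440  324   28   30   16   17   28   32   34   34    .    .    .
  24:  295  430   28   24   29   19   18   15   31   32   33   32    .   20    .
  16:  211  222   63   62   61    .    .    .    .    .    .    .    .    .    .
   8:  282  144  106   83   19    .    .    .    .    .    .    .    .    .    .
   0:  281  278  102    .  151    .    .    .    .    .    .    .    .    .    .
  -8:  234  190   66    .  155    .    .    .    .    .    .    .   33   34    .
 -16:  224  231  227  222  221  170  166  161    .    .   28   33   34   34    .
 -24:  223  220   83  220  222  181   33  166  190  201  199   33   34   32    .
 -32:    .  443  443  443  443   28    .   33   35   21   31   33   32    .    .
 -40:    .  422  443  443  325  288   17   16   17   21   30   32   28    .    .
 -48:    .    .    .    3   -1   -2   16   17   16   17   25   29    .    .    .
 -56:    .    .    .    .    .   -1   -2   15   16   17   15    .    .    .    .
```

View pics/side4.png

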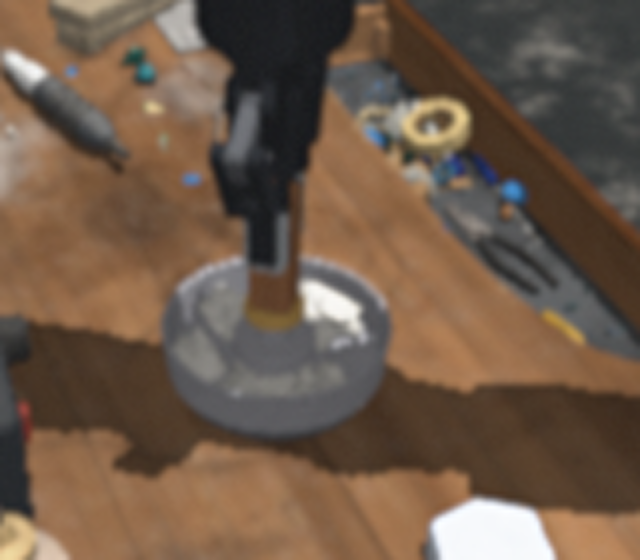

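Foot is at about (275,350), over the left lumps; the visible bed on the other sides is ≤35 mm. I press the left lump.

Request:
arm_command:
  plan:
    - [0,0,0,0,0,0.001,255]
    - [0,0,0,0,0,0.001,255]
    - [0,0,0,0,0,0.001,255]

```text
time_s: 16.73
tool_pos: [0.5096, 0.0038, 0.1133]
ee_rot: [0.0, 0.076, 0.997, 0.0]
force: [-0.1, -0.6, -3.3]
gripper_width: 0.266
```

Request:
arm_command:
  plan:
    - [0,0,0,0,0,0.001,255]
    - [0,0,0,0,0,0.001,255]

```text
time_s: 16.98
tool_pos: [0.5096, 0.0039, 0.1113]
ee_rot: [0.0, 0.076, 0.997, 0.0]
force: [0.7, -0.0, -3.9]
gripper_width: 0.27
```

Request:
arm_command:
  plan:
    - [0,0,0,0,0,0.001,255]
    - [0,0,0,0,0,0.001,255]

```text
time_s: 17.23
tool_pos: [0.5096, 0.0039, 0.1093]
ee_rot: [0.0, 0.076, 0.997, 0.0]
force: [-0.2, -0.9, -3.1]
gripper_width: 0.27
```

Request:
arm_command:
  plan:
    - [0,0,0,0,0,0.001,255]
    - [0,0,0,0,0,0.001,255]

```text
time_s: 17.48
tool_pos: [0.5096, 0.0038, 0.1072]
ee_rot: [0.0, 0.076, 0.997, -0.0]
force: [0.2, -1.1, -2.7]
gripper_width: 0.268
```

Request:
arm_command:
  plan:
    - [0,0,0,0,0,0.001,255]
    - [0,0,0,0,0,0.001,255]

```text
time_s: 17.73
tool_pos: [0.5095, 0.0038, 0.1052]
ee_rot: [-0.0, 0.076, 0.997, -0.0]
force: [0.1, -0.4, -3.0]
gripper_width: 0.27
```

Request:
arm_command:
  plan:
    - [0,0,0,0,0,0.001,255]
    - [0,0,0,0,0,0.001,255]

```text
time_s: 17.98
tool_pos: [0.5096, 0.0038, 0.1033]
ee_rot: [0.0, 0.076, 0.997, 0.0]
force: [-0.5, -0.4, -2.8]
gripper_width: 0.27
```

Request:
arm_command:
  plan:
    - [0,0,0,0,0,0.001,255]
    - [0,0,0,0,0,0.001,255]

```text
time_s: 18.23
tool_pos: [0.5101, 0.004, 0.1023]
ee_rot: [0.001, 0.076, 0.997, 0.0]
force: [-2.5, 0.7, 6.9]
gripper_width: 0.273
```

Request:
arm_command:
  plan:
    - [0,0,0,0,0,0.001,255]
    - [0,0,0,0.004,0,0.001,255]
    - [0,0,0,0.004,0,0,255]
    - [0,0,0,0.002,-0.004,0,255]
    - [0,0,0,-0.004,-0.002,0,255]
    - [0,0,0,-0.005,0,0,255]
    - [0,0,0,-0.005,0.002,0,255]

```text
time_s: 19.1
tool_pos: [0.5084, -0.0001, 0.1006]
ee_rot: [-0.005, 0.076, 0.997, 0.001]
force: [-11.2, 0.8, 21.3]
gripper_width: 0.271
```

Request:
arm_command:
  plan:
    - [0,0,0,-0.004,0,0,255]
    - [0,0,0,0,-0.004,0,255]
    - [0,0,0,0.004,-0.004,0,255]
    - [0,0,0,0.005,-0.004,0,255]
    - [0,0,0,0.004,-0.004,0,255]

```text
time_s: 19.73
tool_pos: [0.5046, -0.0111, 0.1006]
ee_rot: [0.003, 0.075, 0.997, 0.003]
force: [6.1, 10.1, 5.3]
gripper_width: 0.266
```

Request:
arm_command:
  plan:
    - [0,0,0,0,0,-0.01,255]
    - [0,0,0,0,0,-0.015,255]
    - [0,0,0,0.003,0.015,-0.015,255]
    - [0,0,0,0.01,0.035,-0.01,255]
    - [0,0,0,0.011,0.045,0,255]
    - [0,0,0,0.011,0.045,0,255]
    - [0,0,0,0.01,0.03,0,255]
    - [0,0,0,0,0.015,0,255]

```text
time_s: 20.72
tool_pos: [0.4835, 0.1752, 0.1485]
ee_rot: [-0.001, 0.074, 0.997, -0.001]
force: [-0.5, -0.2, -2.4]
gripper_width: 0.269
```

```bash
python3 -c "
from h import *
s=st()
p,d=snap('top',5);crop(p,230,155,340,265,5,'top5');hmap(5,('top',))
p,d=snap('side',5);crop(p,200,130,360,270,4,'side5');hmap(5,('side',))"
```

```text
20.725 pos [0.4835 0.1752 0.1485] q [-0.0014  0.0745  0.9972 -0.001 ] F [-0.48 -0.17 -2.45] M [-0.05  0.02 -0.03] w 0.269 j [-0.58  0.31  0.25  1.74 -0.08  1.11  1.12]
rows dx(mm) down from +; cols dy from + (left) to -
        56   48   40   32   24   16    8    0   -8  -16  -24  -32  -40  -48  -56
  56:    .    .    .    .   30   32   32   28   23   20   18    .    .    .    .
  48:    .    .    .   20   34   36   36   37   23   31   33   32    .    .    .
  40:    .    .   20   21   33   37   34   34   25   33   34   37   35   19    .
  32:    .   28   28   29   39   39   37   30   29   34   35   37   34   17    .
  24:   14   30   31   29   35   39   39   36   35   38   36   34   25   20   15
  16:   37   37   37   19   28   37   38   39   37   32   33   31   21   17   19
   8:   38   40   41   41   25   29   35   36   35   33   31   23   19   19   19
   0:   36   37   37   39   35   26   26   29   19   17   19   30   32   18   18
  -8:   20   31   33   33   34   30   29   36   35   19   24   32   35   36   19
 -16:   20   26   29   28   30   28   37   42   38   32   31   34   36
[... 1063 characters left out ...]
 .    .    .    .    .    .    .    .    .    .    .
   0:    .    .    .    .    .    .    .    .    .    .    .    .    .    .    .
  -8:    .    .    .    .    .    .    .    .    .    .    .    .    .    .    .
 -16:    .    .    .    .    .    .    .    .    .    .    .    .    .    .    .
 -24:    .    1    .   22   15   32   37   16   37    .   33   32    .    .    .
 -32:    .   -0    2   25   30   29   36   39   38    .   31   33   33    .    .
 -40:    .    0    2   26   30    .   17   29   35   35   30   30   29    .    .
 -48:    .    .   -0    0    1    .   15   16   17   16   27   28    .    .    .
 -56:    .    .    .    .   -1    0   -4   15   16   17   15    .    .    .    .
```

View pics/side5.png

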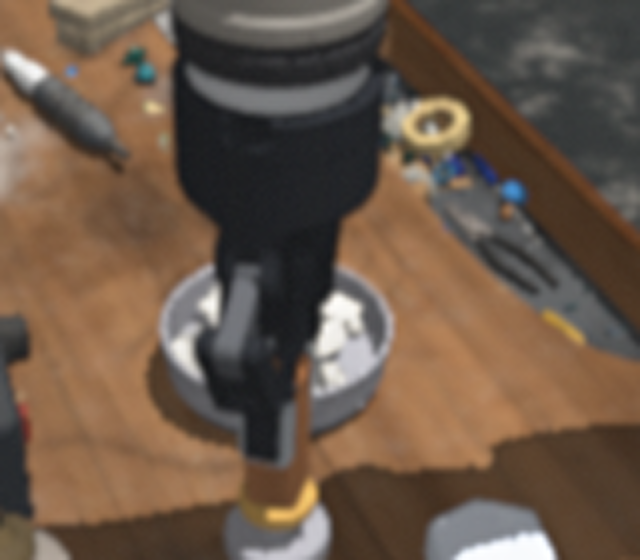

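View pics/top5.png

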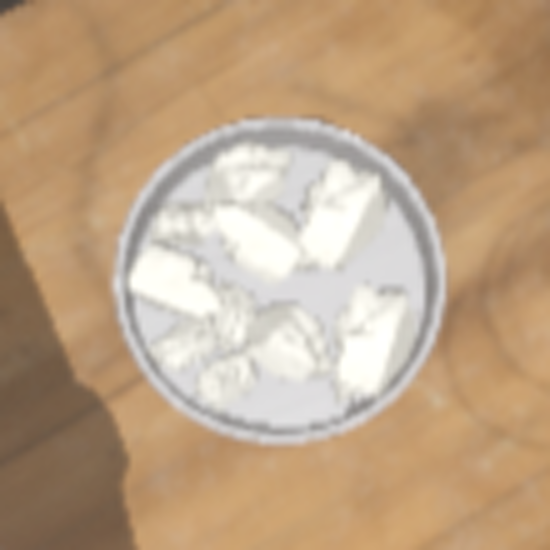

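All ten lumps are in one layer; the highest is the tilted one at crop (290,340), about 40 mm, followed by the left one (175,280), about 39 mm. Press both, then bear.

```bash
python3 -c "
from h import *
delta([.492,-.031,.115],81.3)"
```

```text
shift tool [-0.0377 -0.2025  0.0341]
rotvec deg [-0.07 -0.03  0.11]
```

Request:
arm_command:
  plan:
    - [0,0,0,-0.004,-0.0195,0,255]
    - [0,0,0,-0.007,-0.037,0,255]
    - [0,0,0,-0.008,-0.043,0,255]
    - [0,0,0,-0.008,-0.043,0,255]
    - [0,0,0,-0.006,-0.034,0.003,255]
    - [0,0,0,-0.0047,-0.026,0.008,255]
    - [0,0,0,0,0,0.012,255]
    - [0,0,0,0,0,0.008,255]
    - [0,0,0,0,0,0.003,255]
    - [0,0,0,0,0,0,255]

```text
time_s: 22.08
tool_pos: [0.4916, -0.0305, 0.1151]
ee_rot: [-0.0, 0.075, 0.997, 0.0]
force: [-0.7, 0.7, -2.2]
gripper_width: 0.269
```

Request:
arm_command:
  plan:
    - [0,0,0,0,0,0.001,255]
    - [0,0,0,0,0,0.001,255]
    - [0,0,0,0,0,0.001,255]

```text
time_s: 22.45
tool_pos: [0.4918, -0.0313, 0.1124]
ee_rot: [0.0, 0.076, 0.997, 0.0]
force: [-0.6, -0.2, -3.6]
gripper_width: 0.269
```

Request:
arm_command:
  plan:
    - [0,0,0,0,0,0.001,255]
    - [0,0,0,0,0,0.001,255]

```text
time_s: 22.7
tool_pos: [0.4917, -0.0314, 0.1103]
ee_rot: [0.0, 0.076, 0.997, 0.0]
force: [0.0, 0.0, -2.7]
gripper_width: 0.271
```

Request:
arm_command:
  plan:
    - [0,0,0,0,0,0.001,255]
    - [0,0,0,0,0,0.001,255]

```text
time_s: 22.95
tool_pos: [0.4917, -0.0314, 0.1082]
ee_rot: [0.0, 0.076, 0.997, 0.0]
force: [-0.5, 0.2, -3.0]
gripper_width: 0.265
```

Request:
arm_command:
  plan:
    - [0,0,0,0,0,0.001,255]
    - [0,0,0,0,0,0.001,255]

```text
time_s: 23.2
tool_pos: [0.4918, -0.0313, 0.1063]
ee_rot: [0.0, 0.076, 0.997, 0.0]
force: [-0.4, -0.2, -1.8]
gripper_width: 0.27
```

Request:
arm_command:
  plan:
    - [0,0,0,0,0,0.001,255]
    - [0,0,0,0,0,0.001,255]

```text
time_s: 23.45
tool_pos: [0.4931, -0.0317, 0.1054]
ee_rot: [0.002, 0.076, 0.997, -0.0]
force: [0.6, -1.2, 4.2]
gripper_width: 0.269
```

Request:
arm_command:
  plan:
    - [0,0,0,0,0,0.001,255]
    - [0,0,0,0,0,0.001,255]

```text
time_s: 23.7
tool_pos: [0.4945, -0.0322, 0.1048]
ee_rot: [0.003, 0.076, 0.997, -0.0]
force: [0.4, -0.4, 12.6]
gripper_width: 0.265
```

Request:
arm_command:
  plan:
    - [0,0,0,0.004,0,0,255]
    - [0,0,0,0.004,0,0,255]
    - [0,0,0,0.004,-0.002,0,255]
    - [0,0,0,0,-0.004,0,255]
    - [0,0,0,-0.004,-0.002,0,255]
    - [0,0,0,-0.004,0,0,255]

```text
time_s: 24.45
tool_pos: [0.485, -0.039, 0.1013]
ee_rot: [-0.002, 0.076, 0.997, -0.0]
force: [-0.7, 0.4, -3.1]
gripper_width: 0.265
```

Request:
arm_command:
  plan:
    - [0,0,0,-0.004,0.003,0,255]
    - [0,0,0,-0.004,0.004,0,255]
    - [0,0,0,-0.002,0.005,0,255]
    - [0,0,0,0.004,0.002,0,255]
    - [0,0,0,0.004,-0.002,0,255]
    - [0,0,0,0.004,-0.004,0,255]

```text
time_s: 25.2
tool_pos: [0.4852, -0.0306, 0.1023]
ee_rot: [-0.0, 0.076, 0.997, -0.0]
force: [-0.1, 0.1, -3.9]
gripper_width: 0.273
```

Request:
arm_command:
  plan:
    - [0,0,0,0,0,-0.008,255]
    - [0,0,0,-0.007,0.009,-0.003,255]
    - [0,0,0,-0.01,0.013,0,255]
    - [0,0,0,-0.01,0.012,0,255]
    - [0,0,0,0,0,0.004,255]
    - [0,0,0,0,0,0.002,255]

```text
time_s: 25.95
tool_pos: [0.5169, -0.0012, 0.1064]
ee_rot: [-0.001, 0.076, 0.997, -0.0]
force: [0.4, -0.6, -3.3]
gripper_width: 0.273
```

Request:
arm_command:
  plan:
    - [0,0,0,0,0,0.001,255]
    - [0,0,0,0,0,0.001,255]

```text
time_s: 26.2
tool_pos: [0.5173, -0.0015, 0.1052]
ee_rot: [-0.0, 0.076, 0.997, -0.0]
force: [0.7, -0.3, -2.1]
gripper_width: 0.268
```

Request:
arm_command:
  plan:
    - [0,0,0,0,0,0.001,255]
    - [0,0,0,0,0,0.001,255]

```text
time_s: 26.45
tool_pos: [0.5176, -0.001, 0.1034]
ee_rot: [0.0, 0.076, 0.997, 0.0]
force: [0.4, -0.5, -3.2]
gripper_width: 0.274
```

Request:
arm_command:
  plan:
    - [0,0,0,0,0,0.001,255]
    - [0,0,0,0,0,0.001,255]

```text
time_s: 26.7
tool_pos: [0.5185, -0.0008, 0.1019]
ee_rot: [0.001, 0.076, 0.997, 0.0]
force: [0.8, -0.8, 0.8]
gripper_width: 0.269
```

Request:
arm_command:
  plan:
    - [0,0,0,0,0,0.001,255]
    - [0,0,0,0,0,0.001,255]

```text
time_s: 26.95
tool_pos: [0.5199, -0.0012, 0.1011]
ee_rot: [0.003, 0.076, 0.997, 0.0]
force: [0.1, 0.1, 7.8]
gripper_width: 0.27
```

Request:
arm_command:
  plan:
    - [0,0,0,0,0,0.001,255]
    - [0,0,0,0,0,0.001,255]
    - [0,0,0,0,0,0,255]

```text
time_s: 27.32
tool_pos: [0.5206, -0.0014, 0.1008]
ee_rot: [0.003, 0.076, 0.997, 0.0]
force: [-0.8, -0.6, 14.4]
gripper_width: 0.268
```

Request:
arm_command:
  plan:
    - [0,0,0,0.003,-0.002,0,255]
    - [0,0,0,0.003,-0.002,0,255]
    - [0,0,0,-0.003,-0.003,0,255]
    - [0,0,0,-0.004,-0.001,0,255]
    - [0,0,0,-0.002,0.004,0,255]
    - [0,0,0,0.003,0.002,0,255]
    - [0,0,0,0,0,0,255]

```text
time_s: 28.2
tool_pos: [0.5197, -0.0052, 0.1001]
ee_rot: [0.003, 0.076, 0.997, -0.001]
force: [-1.2, -3.2, 9.8]
gripper_width: 0.272
```

```bash
python3 -c "
from h import *
s=st()"
```

```text
28.2 pos [ 0.5197 -0.0052  0.1001] q [ 0.003   0.0761  0.9971 -0.0011] F [-1.16 -3.18  9.84] M [-0.76  0.12  0.02] w 0.272 j [-0.29  0.37  0.34  1.8  -0.14  0.99  1.52]
```

Request:
arm_command:
  plan:
    - [0,0,0,0,0,0.0007,255]
    - [0,0,0,0,0,0.0007,255]
    - [0,0,0,0,0,0,255]
    - [0,0,0,0,0,0,255]

```text
time_s: 28.7
tool_pos: [0.52, -0.0053, 0.1]
ee_rot: [0.003, 0.076, 0.997, -0.001]
force: [-2.7, -2.2, 16.6]
gripper_width: 0.272
```

Request:
arm_command:
  plan:
    - [0,0,0,0,0,0,255]
    - [0,0,0,0,0,0,255]

```text
time_s: 28.95
tool_pos: [0.52, -0.0052, 0.1]
ee_rot: [0.003, 0.076, 0.997, -0.001]
force: [-2.8, -2.2, 17.4]
gripper_width: 0.27
```

Request:
arm_command:
  plan:
    - [0,0,0,0,0,-0.0005,255]
    - [0,0,0,0,0,0,255]
    - [0,0,0,0,0,0,255]
    - [0,0,0,0,0,0,255]
    - [0,0,0,0,0,0,255]
    - [0,0,0,0,0,0,255]
    - [0,0,0,0,0,0,255]
    - [0,0,0,0,0,0,255]
    - [0,0,0,0,0,0,255]

```text
time_s: 30.08
tool_pos: [0.5199, -0.0052, 0.1]
ee_rot: [0.003, 0.076, 0.997, -0.001]
force: [-2.3, -2.1, 14.5]
gripper_width: 0.264
```

Request:
arm_command:
  plan:
    - [0,0,0,0,0,0,255]
    - [0,0,0,0,0,0,255]
    - [0,0,0,0,0,0,255]
    - [0,0,0,0,0,0,255]
    - [0,0,0,0,0,0,255]
    - [0,0,0,0,0,0,255]
    - [0,0,0,0,0,0,255]
    - [0,0,0,0,0,0,255]
    - [0,0,0,0,0,0,255]

```text
time_s: 31.2
tool_pos: [0.5199, -0.0052, 0.1]
ee_rot: [0.003, 0.076, 0.997, -0.001]
force: [-1.7, -1.7, 14.5]
gripper_width: 0.268
```

Request:
arm_command:
  plan:
    - [0,0,0,0,0,-0.008,255]
    - [0,0,0,0,0,-0.015,255]
    - [0,0,0,0.003,0.015,-0.015,255]
    - [0,0,0,0.01,0.035,-0.01,255]
    - [0,0,0,0.011,0.045,0,255]
    - [0,0,0,0.011,0.045,0,255]
    - [0,0,0,0.011,0.03,0,255]
    - [0,0,0,0.006,0.02,0,255]
    - [0,0,0,0,0,0,255]

```text
time_s: 32.33
tool_pos: [0.4933, 0.1954, 0.1441]
ee_rot: [-0.001, 0.073, 0.997, 0.0]
force: [0.1, 0.4, -3.1]
gripper_width: 0.265
```

```bash
python3 -c "
from h import *
s=st();delta([.487,.194,.072],81.3)
p,d=snap('top',6);crop(p,230,155,340,265,5,'top6');hmap(6,('top',),6)"
```

```text
32.325 pos [0.4933 0.1954 0.1441] q [-8.000e-04  7.320e-02  9.973e-01  3.000e-04] F [ 0.15  0.44 -3.12] M [-0.07 -0.07  0.05] w 0.265 j [-0.61  0.34  0.26  1.7  -0.1   1.11  1.1 ]
shift tool [ 0.0059 -0.0024  0.0721]
rotvec deg [ 0.03 -0.09  0.31]
rows dx(mm) down from +; cols dy from + (left) to -
        54   48   42   36   30   24   18   12    6    0   -6  -12  -18  -24  -30  -36  -42  -48  -54
  54:    .    .    .    .    .   29   31   32   28   26   26   19   18   14    .    .    .    .    .
  48:    .    .    .   16   16   32   34   35   33   36   30   19   29   36   30    .    .    .    .
  42:    .    .   17   20   19   28   36   37   35   35   18   18   30   33   32   34   38    .    .
  36:    .    .   25   26   24   24   34   31   34   26   18   30   32   32   38   36   35    .    .
  30:   16   26   29   32   29   36   38   37   38   31   26   29   35   36   36   36   31   17    .
  24:   25   31   29   31   26   24   36   37   39   37   31   31   34   36   34   33   22   18   16
  18:   33   19   18   19   21   27   34   37   40   39   36   33   35   33   34   28   20   
[... 519 characters left out ...]
  20   28   31   29   25   30   30   27   29   33   34   29   30   33   34   37   36   32   20
 -24:   23   30   30   32   29   29   26   28   35   36   36   35   30   36   34   38   35   29   19
 -30:    .   26   30   27   25   31   30   27   32   33   37   33   27   33   35   34   33   28    .
 -36:    .   13   18   26   30   33   32   27   25   29   37   35   29   34   36   35   31   22    .
 -42:    .    .   20   24   29   29   23   21   20   24   29   30   23   28   30   30   30    .    .
 -48:    .    .    .   17   19   24   20   19   17   19   17   19   17   20   25   17    .    .    .
 -54:    .    .    .    .    .   13   19   20   20   18   18   18   17   16    .    .    .    .    .
```

View pics/top6.png

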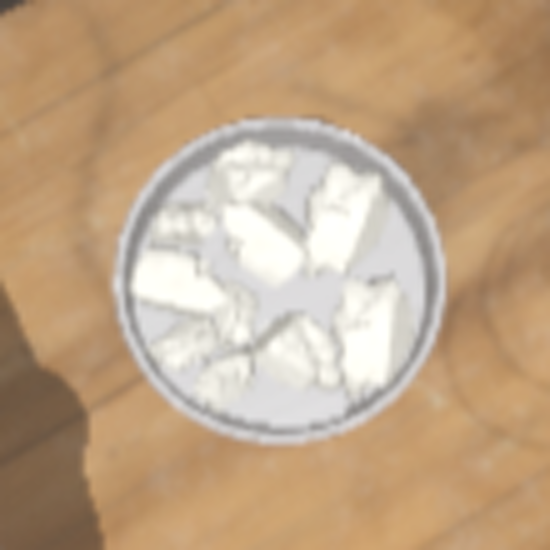

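The bed is level (all ten lumps in one layer, highest about 38 mm after bias) and 17.5 N was held for 2.2 s. Now I set the tamper down at its old spot.

Request:
arm_command:
  plan:
    - [0,0,0,0.003,-0.001,0.01,255]
    - [0,0,0,0.003,-0.001,0.02,255]
    - [0,0,0,0,0,0.02,255]
    - [0,0,0,0,0,0.015,255]
    - [0,0,0,0,0,0.006,255]
    - [0,0,0,0,0,0,255]
    - [0,0,0,0,0,0,255]

```text
time_s: 33.25
tool_pos: [0.4892, 0.1919, 0.0741]
ee_rot: [0.001, 0.076, 0.997, 0.0]
force: [0.5, 0.4, -2.9]
gripper_width: 0.267
```

```bash
python3 -c "
from h import *
s=st();delta([.487,.194,.066],81.3)
p,d=snap('side',7);crop(p,170,180,330,320,4,'side7')"
```

```text
33.25 pos [0.4892 0.1919 0.0741] q [8.000e-04 7.580e-02 9.971e-01 4.000e-04] F [ 0.52  0.37 -2.95] M [ 0.05  0.   -0.01] w 0.267 j [-0.6   0.41  0.25  1.8  -0.12  0.94  1.12]
shift tool [0.0025 0.0018 0.0081]
rotvec deg [0.05 0.09 0.  ]
```

View pics/side7.png

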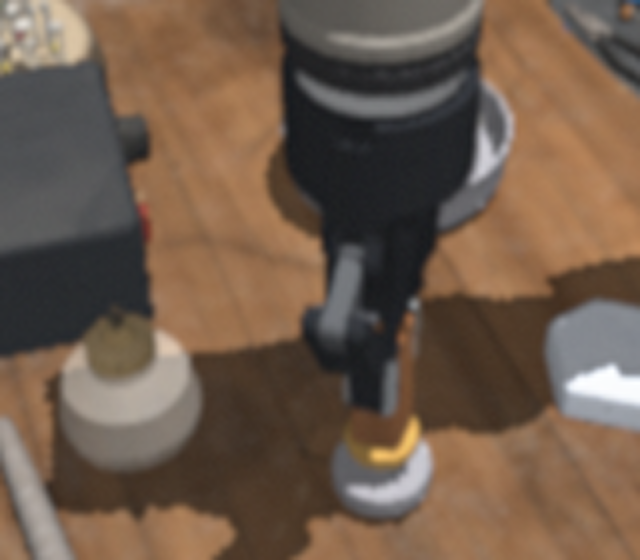

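The tamper hangs upright, with its foot at (382,475) just over the bench. Lower until contact.

Request:
arm_command:
  plan:
    - [0,0,0,0,0,0.002,255]
    - [0,0,0,0,0,0.002,255]
    - [0,0,0,0,0,0.001,255]
    - [0,0,0,0,0,0.001,255]

```text
time_s: 33.8
tool_pos: [0.4883, 0.1917, 0.0673]
ee_rot: [-0.0, 0.076, 0.997, -0.0]
force: [0.1, -1.1, -2.7]
gripper_width: 0.27
```

Request:
arm_command:
  plan:
    - [0,0,0,0,0,0.001,255]
    - [0,0,0,0,0,0.001,255]
    - [0,0,0,0,0,0,255]

```text
time_s: 34.17
tool_pos: [0.4885, 0.1917, 0.0662]
ee_rot: [0.0, 0.076, 0.997, 0.0]
force: [-2.3, -1.2, 4.1]
gripper_width: 0.267
```

Request:
arm_command:
  plan:
    - [0,0,0,0,0,-0.0005,255]
    - [0,0,0,0,0,0,165]
    - [0,0,0,0,0,0,150]
    - [0,0,0,0,0,0,120]
    - [0,0,0,0,0,0,60]
    - [0,0,0,0,0,0,0]
    - [0,0,0,0,0,0,0]
    - [0,0,0,0,0,0,0]
    - [0,0,0,0,0,0,0]

```text
time_s: 35.3
tool_pos: [0.4884, 0.1917, 0.0659]
ee_rot: [0.0, 0.076, 0.997, -0.0]
force: [0.3, -0.1, -0.4]
gripper_width: 1.003
```

Request:
arm_command:
  plan:
    - [0,0,0,0,0,-0.01,0]
    - [0,0,0,0,0,-0.02,0]
    - [0,0,0,0,0,-0.025,0]
    - [0,0,0,0,0,-0.03,0]
    - [0,0,0,0,0,-0.04,0]
    - [0,0,0,0,0,-0.03,0]
    - [0,0,0,0.03,0.04,0,0]
    - [0,0,0,0.03,0.04,0,0]
    - [0,0,0,0.03,0.04,0,0]
    - [0,0,0,0.03,0.02,0,0]
    - [0,0,0,0.01,0,0,0]
    - [0,0,0,0,0,0,0]
    - [0,0,0,0,0,0,0]

```text
time_s: 36.92
tool_pos: [0.3828, 0.3479, 0.2213]
ee_rot: [0.001, 0.078, 0.997, -0.0]
force: [0.4, -0.2, 0.5]
gripper_width: 1.002
```

```bash
python3 - <<'E'
from h import *
s=st();np.set_printoptions(precision=4,suppress=True)
p,d=snap('top',8);crop(p,130,130,430,310,2.6,'top8');hmap(8,('top',))
p,d=snap('side',8);crop(p,170,140,370,320,4,'side8');hmap(8,('side',))
for n in('top','side'):
    p,d=load(n,8);W=cloud(n,d);ok=np.isfinite(W[...,2])
    def sel(c,r,z0,z1): return W[ok&(np.hypot(W[...,0]-c[0],W[...,1]-c[1])<r)&(W[...,2]>z0)&(W[...,2]<z1)]
    t=sel((.488,.19),.06,.085,.13);print(n,'handle top',cv2.minAreaRect((t[:,:2]*1000).astype(np.float32)),t[:,2].max())
    l=sel((.61,.17),.06,.02,.12);print("lamp",l.mean(0),l.max(0))
    l=sel((.384,.11),.06,.012,.03);print("wax",l.mean(0),l.max(0))
    l=sel((.53,-.245),.04,.03,.08);print("jar",l.mean(0),l.max(0))
E
```

```text
36.925 pos [0.3828 0.3479 0.2213] q [ 7.00e-04  7.76e-02  9.97e-01 -2.00e-04] F [ 0.44 -0.23  0.54] M [-0.01 -0.06  0.01] w 1.002 j [-0.9   0.25  0.16  1.62 -0.04  1.27  0.68]
rows dx(mm) down from +; cols dy from + (left) to -
        56   48   40   32   24   16    8    0   -8  -16  -24  -32  -40  -48  -56
  56:    .    .    .    .   28   29   32   28   24   17   15    .    .    .    .
  48:    .    .   13   20   33   35   34   34   28   32   33   31   28    .    .
  40:    .    .   21   20   32   36   36   37   18   31   34   37   36   25    .
  32:    .   28   32   28   37   38   35   33   19   33   34   37   35   21    .
  24:   15   32   31   31   32   38   37   35   30   35   36   35   30   20   17
  16:   38   37   37   20   27   35   36   37   35   32   33   31   19   19   19
   8:   39   40   38   39   26   37   34   36   36   32   31   30   17   19   18
   0:   37   37   36   36   35   26   29   35   34   18   29   31   35   37   18
  -8:   22   33   35   37   35   30   25   19   27   20   31   34   38   34   23
 -16:   19   25   28   30   31   29   28   33   34   28   36  
[... 1661 characters left out ...]
  17   25   15    .    .    .
 -56:    .    .    .    .   -2   -1    .   16   15   15   15    .    .    .    .
top handle top ((487.9417724609375, 192.56044006347656), (25.014408111572266, 24.047151565551758), 76.60785675048828) 0.10958831142097591
lamp [0.6125 0.1594 0.0481] [0.6574 0.1998 0.0878]
wax [0.3836 0.1064 0.019 ] [0.4171 0.1404 0.0249]
jar [ 0.5356 -0.2507  0.0432] [ 0.5525 -0.2351  0.05  ]
side handle top ((487.2405700683594, 194.34664916992188), (23.00570297241211, 22.944005966186523), 81.34932708740234) 0.10601647871617398
lamp [0.6216 0.1582 0.0482] [0.6608 0.2018 0.0852]
wax [0.3985 0.1076 0.0181] [0.4164 0.1389 0.0213]
jar [ 0.5356 -0.2468  0.0411] [ 0.5512 -0.2344  0.0457]
```

View pics/side8.png

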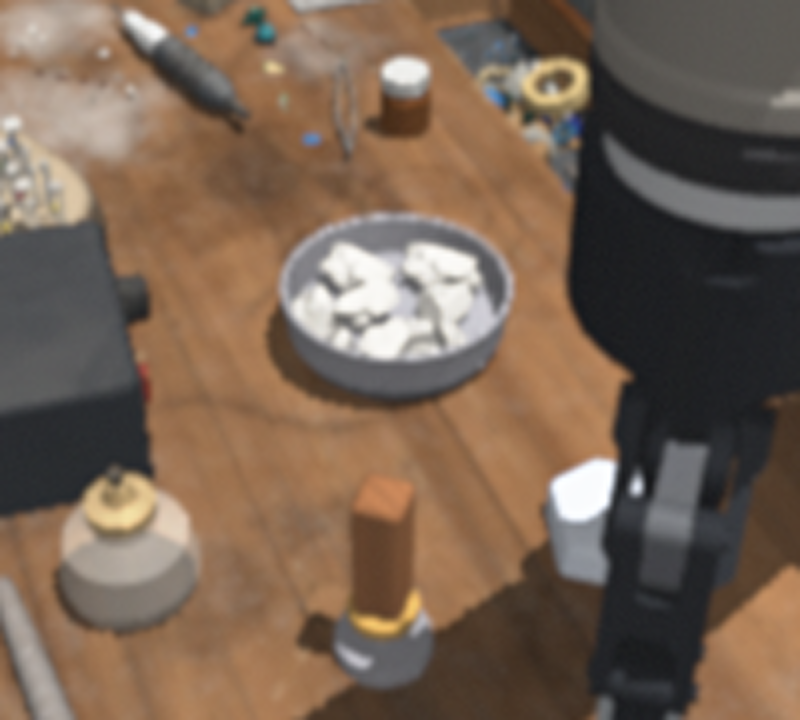

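View pics/top8.png

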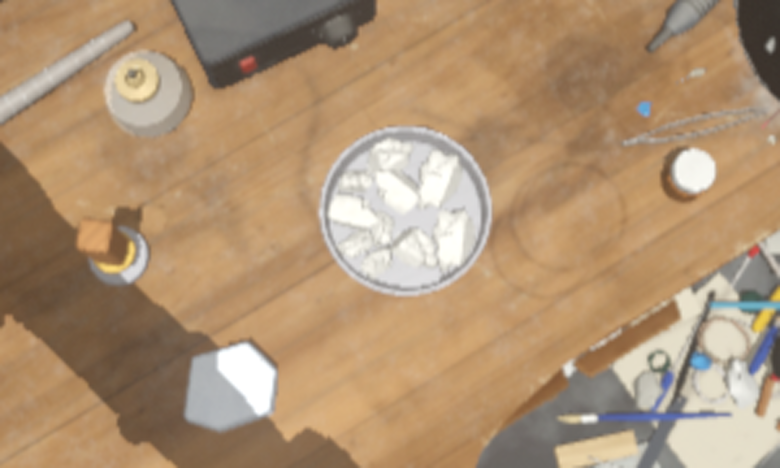

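The tamper stands upright and free, the bed lies below the rim everywhere, and lamp, jar and wax block read as before.

```bash
python3 -c "
from h import *
print(ticket.hand_in())"
```

```text
the job is handed in; nothing more can be done
None
```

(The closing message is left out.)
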